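# Tip the pencil stubs out of a divided caddy

### The job

Pick up the divided caddy and tip it over the grey tray so that all three pencil stubs fall from their bay into the tray, while the three erasers stay in their own bay all the time. Then set the caddy down gently, upright, on the middle of its cork mat and let go of it. Leave the marker tin, the tape roll and the ink pad where they are.

Things in the scene. Friction and masses are not known exactly. Their poses are not given: they have to be found in the camera images.
- caddy: Divided caddy: loose box of grey laminate board, 178 mm (its x) by 130 mm (its y), 52 mm high, about 0.35 kg, standing on the mat at any yaw. A 6 mm divider as high as the box runs along its y through the middle: the stubs start in the bay on its +x side, the erasers in the bay on its -x side. Flat 6 mm cheeks close both y ends. Origin: centre of the underside; z up.
- grip (a point): Where to hold the caddy: in the grip block that stands midway on the divider, 16 mm thick (caddy x), 30 mm long (caddy y), its top 127 mm above the caddy's underside. This point is on the caddy's middle axis, 105 mm above the underside; axes as the caddy.
- stub_lip (a point): Middle of the rim over which the stubs leave: 90 mm from the caddy's middle along its +x, 52 mm above its underside. Tipped some 80 to 95 degrees towards this side (with a small shake if one lingers), the stubs roll and slide off the ramp while the divider still holds the erasers; well beyond 100 degrees the erasers may come out too.
- stub_bay (a point): On the floor of the stubs' bay, 22 mm from the caddy's middle along its +x, 4 mm above its underside. Both bays are alike: a flat floor 38 mm wide next to the divider, then the outer wall, a ramp that rises outwards at 45 degrees to the rim.
- tray: Shallow open grey plastic tray fixed to the table, 280 mm (its x) by 220 mm (its y), 40 mm high, walls and floor 5 mm. Origin: centre of the underside; z up.
- mat: Round cork mat fixed to the table, 260 mm across, 4 mm thick, on which the caddy stands at the start. Origin: centre of its underside. Mat and tray are on opposite sides (left and right) of the robot, either way round.
- marker_tin: Bystander: squat steel tin 85 mm across and 66 mm high, packed with short felt pens standing in it (to 107 mm), 0.35 kg, beyond mat and tray. Origin: centre of its underside.
- tape_roll: Bystander: roll of paper tape lying flat, 72 mm across, 19 mm high, between mat and tray. Origin: centre of its underside.
- ink_pad: Bystander: closed ink pad box, 50 (x) by 75 (y) by 20 mm, lying flat between mat and tray. Origin: centre of its underside.
- stub0: One of the three chunky hexagonal wooden pencil stubs: 17 mm across the flats, 35 mm long along its x, pointed at +x, 11 g. Origin: middle of one of its flats (its underside at the start).
- stub1: One of the three chunky hexagonal wooden pencil stubs: 17 mm across the flats, 35 mm long along its x, pointed at +x, 11 g. Origin: middle of one of its flats (its underside at the start).
- stub2: One of the three chunky hexagonal wooden pencil stubs: 17 mm across the flats, 35 mm long along its x, pointed at +x, 11 g. Origin: middle of one of its flats (its underside at the start).
- eraser0: One of the three flat white erasers, 32 by 21 mm and 12 mm thick, 14 g. Origin: centre of its underside.
- eraser1: One of the three flat white erasers, 32 by 21 mm and 12 mm thick, 14 g. Origin: centre of its underside.
- eraser2: One of the three flat white erasers, 32 by 21 mm and 12 mm thick, 14 g. Origin: centre of its underside.
There are look-alikes about, which are no part of the job. What is shaped like the stub1 but green or turquoise is not meant.

How it is judged:
By the outcome, as a careful person would: the job done as asked, in the order asked, and still so for the second after the job is handed in, with the robot touching nothing.
It also fails if it takes over 50 s, if anything falls off the work surface, if the arm or the gripper's body presses on something with over 40 N, if the wrist force passes 120 N, or if a joint passes its speed limit or range.

### The arm

A 6-joint arm with a two-finger parallel gripper is mounted at the origin on the work surface. World frame = base frame: x ahead of the robot, y to its left, z up, the work surface at z = 0. Lengths are in mm, angles in rad, forces in N, time in s.
With the tool pointing down it reaches from about 275 to 750 mm from the base axis. Payload 10.2 kg.
Tool frame: the origin (TCP) lies at the very end of the fingers, on their centre line; the grasp point (between the pads) lies 19 mm behind it; z points along the fingers, y is the line along which they close (so a half turn about z gives the same grasp; the last joint's range is limited). The gripper opens to 88 mm and grips with 3 to 60 N. Pads are 18 mm wide; open, the fingers measure 123 mm over their backs; the gripper's body (75 mm by 187 mm) begins 45 mm behind the grasp point.
Start: joints at [0.897, 0.313, 1.498, -0, 1.331, -0.223], TCP at [228.748, 472.552, 216.42] pointing down, gripper open.
Joint ranges: [-2.94, 2.94], [-0.97, 2.17], [0.19, 2.56], [-1.23, 4.37], [0.02, 3.11], [-2.88, 2.88]. Speed limits (rad/s): [2.39, 2.39, 3.01, 3.14, 3.14, 3.14].

### API

Orientations are given as a rotation vector (axis times angle).
In Python, from bench import ctrl gives the robot as it stands. The module is installed in compiled form; this text tells all that it offers.
- The arm moves only by the tool drive_tool, never from a script. Its argument "motion" is a list of rows, each an object of numbers: "wx", "wy", "wz": the turn, a rotation vector about the tool's x, y, z each as a share of pi/2 rad, from -1 to 1; "dx", "dy", "dz": the shift along the tool's x, y, z each as a share of 500 mm, from -1 to 1; "grip": the gripper command: -1 is shut, 1 is fully open, values between are in proportion. In form: [{"wx": .., "wy": .., "wz": .., "dx": .., "dy": .., "dz": .., "grip": ..}, ...]. A call has 1 to 8 rows; each row shifts and turns the commanded pose from where the row before left it, along the tool's axes as they then stand; what a row does not reach is not made up. A row lasts 1/12 s, in which the tool goes at most 41.7 mm and 7.16 degrees, less where a joint would pass 70% of its speed; a pose out of reach is approached as far as the arm can. A call with a number of a shift or a turn outside -1 to 1 is refused whole. A call with a gripper value outside its range is refused whole. The fingers move at their own pace and stop on an object; the grip force is fixed at half the most. Time passes only in rows, so rows that do not move let the fingers close. It gives the time, the measured TCP pose, the force, the opening and the grip force at its end, in the units of the state.
- ctrl.read_state(): the state, without advancing time (a new reading comes with each control period).
- ctrl.grab_frame(name): name is "scene" or "top" or "wrist"; returns a dict with "pixels" (384x512x3 uint8, blue, green, red), "fx", "fy", "cx", "cy" (pixels), "k1" (the pictures are not rectified: a ray, as slopes to the right and down, at radius r is drawn at 1 + k1 r^2 times it, then the intrinsics apply), "pose" (4x4, takes a point from camera to world coordinates); the wrist camera has in their place "mount" (4x4, takes a point from camera to tool coordinates, whose origin is the TCP and whose axes are the flange's). Camera axes: x right, y up, looking along -z (the intrinsics and any distortion apply to the point x, -y, -z); pixel columns grow to the right and rows downward; lengths in mm; the calibration is good to about 2 mm. A picture is of the moment at which its call begins: read the wrist's pose just before it. There is no depth.
- ctrl.hand_in(): hands the job in; it is judged then, once.
The state is a dict: "time_s": time; "joint_positions": joint angles; "qvel": joint speeds; "effort": joint torques, N m; "tool_pos": TCP position; "tcp_rot": TCP orientation; "wrist_force": force on the tool from outside, world axes, zero at the start; "wrist_torque": the same for the moment, N m; "gripper_width": opening from 0.0 (shut) to 1.0 (fully open); "gripper_force": force on a finger pad.
Only numpy, scipy, OpenCV 4.12 (cv2) and the standard library are available. Lean on these libraries where they do the work, as an engineer would, in place of code of your own. Each camera call takes 0.05 s, during which the arm holds its last target. There are 200 camera calls.

## Working session

There is one attempt and no reset: what is moved stays moved. The work goes in short steps, Python scripts to look and compute and a tool call to move; the robot and the scene stay as the last step left them, time stands still between calls to the robot, and variables do not carry over. Pictures are saved under pics/ and viewed, at most 10 in all, crops included, and the job is handed in when it is done.

Besides the shell and the picture viewer there is one more tool, called after "Request:" as a command line: name --argument value ..., lists and objects as JSON in quotes. drive_tool: Moves the arm, as the interface text tells. Its arguments: {"type":"object","properties":{"motion":{"type":"array"}},"required":["motion"]}

```bash
mkdir -p pics; cat > h.py <<'E'
import numpy as np, cv2
from bench import ctrl
from scipy.spatial.transform import Rotation as R
def ray(f,u,v,P=None):
    P=f["pose"] if P is None else P; P=np.array(P)
    d=np.array([(u-f["cx"])/f["fx"],(v-f["cy"])/f["fy"]]); s=d.copy()
    for _ in range(20): s=d/(1+f["k1"]*(s@s))
    r=P[:3,:3]@np.array([s[0],-s[1],-1]); return P[:3,3],r
def plane(f,u,v,z,P=None):
    o,r=ray(f,u,v,P); return o+r*(z-o[2])/r[2]
def proj(f,p,P=None):
    P=f["pose"] if P is None else P; P=np.array(P)
    c=P[:3,:3].T@(np.array(p)-P[:3,3]); s=np.array([c[0]/-c[2],-c[1]/-c[2]]); s=s*(1+f["k1"]*(s@s))
    return np.array([s[0]*f["fx"]+f["cx"],s[1]*f["fy"]+f["cy"]])
E
python3 - <<'E'
from h import *
import pickle
fs={}
for n in("top","scene"):
    f=ctrl.grab_frame(n); fs[n]=f; cv2.imwrite(f"pics/{n}0.png",f["pixels"]); print(n,f["fx"],f["k1"],np.round(f["pose"],3).tolist())
pickle.dump(fs,open("f0.pkl","wb")); print(ctrl.read_state())
E
```

```text
top 410.1319177855385 -0.012115510140905348 [[0.005, 0.987, -0.16, 414.343], [-1.0, 0.007, 0.012, -9.262], [0.013, 0.16, 0.987, 1194.284], [0.0, 0.0, 0.0, 1.0]]
scene 392.30877889131995 0.022890964621032794 [[0.569, -0.458, 0.683, 1166.333], [0.822, 0.319, -0.472, -418.144], [-0.002, 0.83, 0.558, 545.655], [0.0, 0.0, 0.0, 1.0]]
{'time_s': 0.1, 'joint_positions': array([ 8.96596759e-01,  3.13419965e-01,  1.49831860e+00, -6.75848943e-06,
        1.33098076e+00, -2.23395352e-01]), 'qvel': array([ 7.09562257e-05,  1.06071841e-03, -1.86261322e-03,  1.39439360e-04,
       -2.99619842e-03, -9.90267483e-04]), 'effort': array([ 2.85324786e-03, -4.02807498e+01, -2.52642202e+01,  6.95620780e-02,
        3.42676858e-02, -2.15208195e-05]), 'tool_pos': array([228.60339758, 472.36569084, 215.92104729]), 'tcp_rot': array([-7.02030181e-01, -3.06165337e+00,  1.59873147e-03]), 'wrist_force': array([ 0.65418859,  1.58834202, -0.2417878 ]), 'wrist_torque': array([-0.02243464, -0.03389425, -0.00958944]), 'gripper_force': 0.0, 'gripper_width': 0.9983428240783394}
```

View pics/top0.png

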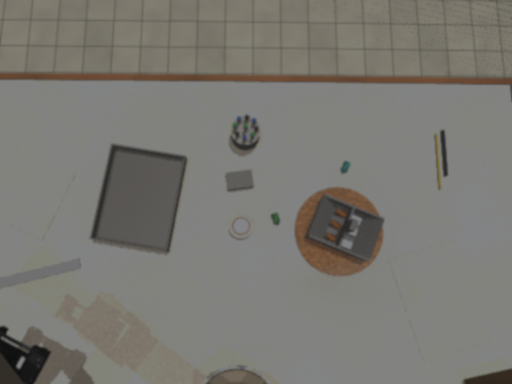

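View pics/scene0.png

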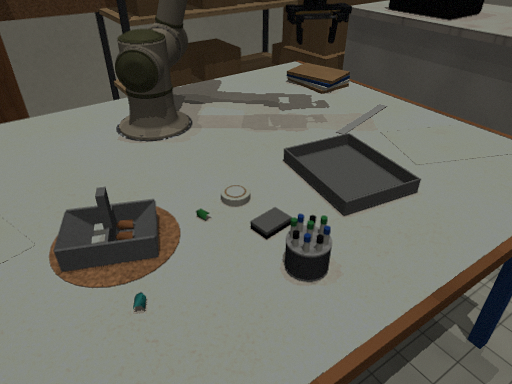

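The top view shows the tray at (140,198), the mat and caddy at (340,230), brown stubs on the caddy's left at (336,222) and white erasers at (351,232). The bystanders are the tin (245,132), the pad (239,180) and the tape (241,227).

These could be taken for stubs: three brown stubs in the bay (336,222), a green one at (275,217) and a turquoise one at (345,167). I choose the brown ones. They mark the caddy's +x bay, which faces the tray.

```bash
python3 - <<'E'
from h import *
import pickle
fs=pickle.load(open("f0.pkl","rb")); f=fs["top"]; im=f["pixels"]
c=cv2.resize(im[180:282,290:390],None,fx=5.5,fy=5.5,interpolation=cv2.INTER_CUBIC)
cv2.imwrite("pics/crop1.png",cv2.convertScaleAbs(c,alpha=1.8))
hsv=cv2.cvtColor(im,cv2.COLOR_BGR2HSV)
roi=np.zeros(im.shape[:2],np.uint8); roi[180:285,285:395]=255
sat=((hsv[...,1]>75)&(hsv[...,0]<25)).astype(np.uint8)*255&roi
mc=max(cv2.findContours(sat,0,1)[0],key=cv2.contourArea)
(e,ax,_)=cv2.fitEllipse(cv2.convexHull(mc)); print("mat px",e,ax,plane(f,*e,4))
g=((hsv[...,1]<60)&(hsv[...,2]<130)).astype(np.uint8)*255
for nm,box in(("caddy",(295,185,385,275)),("tray",(85,138,195,260)),("pad",(220,165,260,195)),("tin",(225,108,265,158))):
    m=np.zeros_like(g);x0,y0,x1,y1=box;m[y0:y1,x0:x1]=g[y0:y1,x0:x1]
    k=max(cv2.findContours(m,0,1)[0],key=cv2.contourArea); r=cv2.minAreaRect(k);z={"caddy":56,"tray":40,"pad":20,"tin":66}[nm]
    P=np.array([plane(f,*p,z) for p in cv2.boxPoints(r)]); print(nm,r,P.round(0)[:,:2].tolist(),P.mean(0).round(1),np.linalg.norm(np.diff(P,axis=0),axis=1).round(0))
print("tape",plane(f,241,227,19))
br=((hsv[...,1]>90)&(hsv[...,0]<20)).astype(np.uint8)*255
E
```

```text
mat px (338.45440673828125, 231.09799194335938) (86.07968139648438, 88.83679962158203) [ 493.54121152 -292.82680086    4.        ]
caddy ((350.7886962890625, 227.51583862304688), (108.1663818359375, 70.19532775878906), 40.710845947265625) [[523.0, -137.0], [676.0, -270.0], [477.0, -493.0], [332.0, -359.0]] [ 502.2 -314.8   56. ] [202. 299. 198.]
tray ((140.78909301757812, 199.1370849609375), (89.52325439453125, 107.60576629638672), 11.976131439208984) [[455.0, 423.0], [759.0, 378.0], [706.0, 123.0], [406.0, 177.0]] [581.4 275.1  40. ] [307. 261. 305.]
pad ((238.99996948242188, 180.5), (23.617366790771484, 30.688434600830078), 81.8698959350586) [[666.0, 47.0], [679.0, -42.0], [610.0, -52.0], [597.0, 36.0]] [638.   -2.8  20. ] [90. 70. 89.]
tin ((245.0, 135.0), (44.0, 36.0), 90.0) [[826.0, 33.0], [827.0, -71.0], [697.0, -70.0], [696.0, 31.0]] [761.9 -19.1  66. ] [104. 130. 102.]
tape [502.62046106  -9.57095684  19.        ]
```

View pics/crop1.png

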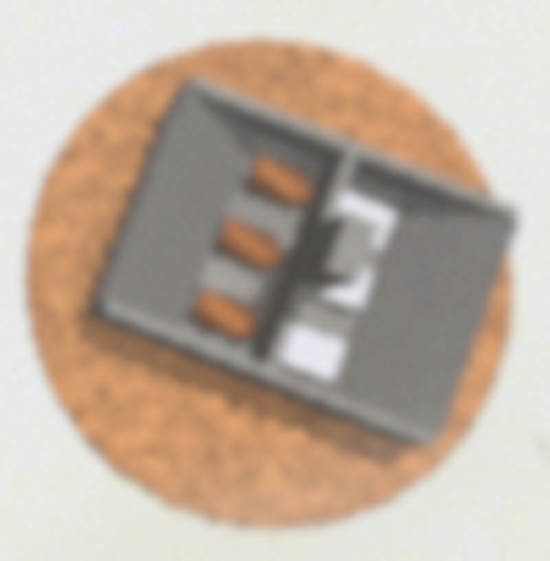

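The crop shows three brown stubs in the left bay. The rim corners are at crop (192,80), (517,213), (432,443) and (100,308), and the grip block top is at about (357,243).

```bash
python3 - <<'E'
from h import *
import pickle
f=pickle.load(open("f0.pkl","rb"))["top"]
px=lambda p:(p[0]/5.5+290-.4,p[1]/5.5+180-.4)
A=np.array([plane(f,*px(p),56) for p in((192,80),(517,213),(432,443),(100,308))])
print(A.round(0)[:,:2].tolist(),A.mean(0),np.linalg.norm(np.roll(A,-1,0)-A,axis=1))
x=(A[0]-A[1]+A[3]-A[2]);y=(A[3]-A[2]);print("yaw x",np.degrees(np.arctan2(x[1],x[0])))
s=A[0]-A[3]+A[1]-A[2];print("short side dir",np.degrees(np.arctan2(s[1],s[0])))
print("block top",plane(f,*px((357,243)),131))
E
```

```text
[[594.0, -244.0], [526.0, -408.0], [411.0, -360.0], [477.0, -195.0]] [ 502.02177511 -301.86804334   56.        ] [177.55067661 125.39721581 178.21508441 126.64840017]
yaw x 67.92016283227788
short side dir -22.824572137660905
block top [ 504.34362946 -305.15734532  131.        ]
```

```bash
python3 - <<'E'
from h import *
import pickle
s=ctrl.read_state();q=s["joint_positions"]
M=R.from_euler("Z",q[0])*R.from_euler("YZYZ",[q[1]+q[2],q[3],q[4],q[5]])
print("model err",(M.inv()*R.from_rotvec(s["tcp_rot"])).magnitude())
# local frame: caddy rel yaw psi, tilt th ; tool y = caddy x, tool z=-caddy z
for phi in(10,30,45,60,75):
  for p in(1.5,1.8):
    psi=np.radians(phi+180); out=[]
    for th in range(0,91,15):
        C=R.from_euler("ZY",[psi,np.radians(th)])   # caddy
        T=C.as_matrix()@np.array([[0,1,0],[1,0,0],[0,0,-1]]).T
        W=R.from_euler("Y",p).inv()*R.from_matrix(T)
        out.append(W.as_euler("ZYZ",degrees=True).round(0).astype(int).tolist())
    print(phi,p,out)
f=pickle.load(open("f0.pkl","rb"))["top"]; im=f["pixels"]
cv2.imwrite("pics/tray.png",cv2.convertScaleAbs(cv2.resize(im[135:265,80:200],None,fx=4.5,fy=4.5,interpolation=cv2.INTER_CUBIC),alpha=2))
E
```

```text
Traceback (most recent call last):
  File "scipy/spatial/transform/_rotation.pyx", line 1413, in scipy.spatial.transform._rotation.Rotation.from_euler
ValueError: Expected axis specification to be a non-empty string of upto 3 characters, got YZYZ
```

```bash
python3 - <<'E'
from h import *
import pickle
s=ctrl.read_state();q=s["joint_positions"]
M=R.from_euler("ZY",[q[0],q[1]+q[2]])*R.from_euler("ZYZ",[q[3],q[4],q[5]])
print("model err",(M.inv()*R.from_rotvec(s["tcp_rot"])).magnitude())
for phi in(10,30,45,60,75):
  for p in(1.5,1.8):
    psi=np.radians(phi+180); out=[]
    for th in range(0,91,15):
        C=R.from_euler("ZY",[psi,np.radians(th)])
        T=C.as_matrix()@np.array([[0,1,0],[1,0,0],[0,0,-1]])
        W=R.from_euler("Y",p).inv()*R.from_matrix(T)
        out.append(W.as_euler("ZYZ",degrees=True).round(0).astype(int).tolist())
    print(phi,p,out)
f=pickle.load(open("f0.pkl","rb"))["top"]; im=f["pixels"]
cv2.imwrite("pics/tray.png",cv2.convertScaleAbs(cv2.resize(im[135:265,80:200],None,fx=4.5,fy=4.5,interpolation=cv2.INTER_CUBIC),alpha=2))
E
```

```text
model err 1.5707963267948963
10 1.5 [[0, 94, -100], [3, 79, -100], [6, 65, -101], [9, 50, -103], [15, 35, -107], [27, 21, -118], [68, 11, -158]]
10 1.8 [[0, 77, -100], [3, 62, -101], [7, 47, -103], [13, 33, -108], [27, 19, -121], [78, 10, -170], [142, 16, 127]]
30 1.5 [[0, 94, -120], [8, 81, -120], [16, 68, -122], [25, 56, -127], [38, 45, -135], [57, 35, -150], [83, 30, -172]]
30 1.8 [[0, 77, -120], [8, 64, -123], [19, 52, -128], [33, 41, -138], [54, 32, -155], [83, 29, 180], [111, 33, 155]]
45 1.5 [[0, 94, -135], [11, 83, -135], [22, 73, -138], [34, 63, -142], [48, 55, -150], [66, 48, -160], [86, 45, -174]]
45 1.8 [[0, 77, -135], [12, 67, -139], [25, 57, -145], [41, 50, -155], [60, 45, -168], [82, 44, 177], [103, 46, 162]]
60 1.5 [[0, 94, -150], [13, 87, -150], [26, 79, -152], [40, 72, -155], [55, 67, -160], [71, 62, -167], [88, 60, -175]]
60 1.8 [[0, 77, -150], [14, 70, -154], [29, 64, -160], [45, 60, -168], [63, 58, -177], [80, 58, 174], [97, 61, 165]]
75 1.5 [[0, 94, -165], [14, 90, -164], [29, 86, -165], [44, 82, -166], [58, 79, -169], [74, 77, -172], [89, 75, -176]]
75 1.8 [[0, 77, -165], [15, 73, -169], [31, 71, -174], [47, 70, -179], [62, 71, 176], [78, 72, 171], [93, 75, 166]]
```

View pics/tray.png

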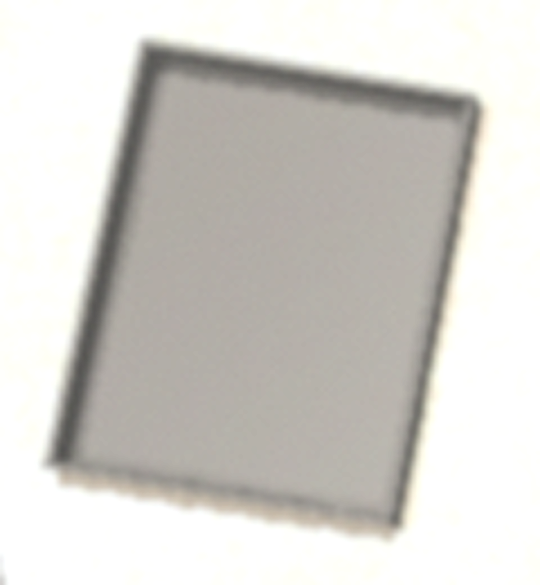

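The crop shows the tray rim corners at crop (145,40), (480,98), (400,525) and (50,465). I'll move to hover over the caddy, translating first and then turning.

Request:
drive_tool --motion '[{"dx": -0.0532,"dy": -0.0526,"grip": 1},{"dx": -0.0532,"dy": -0.0526,"grip": 1},{"dx": -0.0532,"dy": -0.0526,"grip": 1},{"dx": -0.0532,"dy": -0.0526,"grip": 1},{"dx": -0.0532,"dy": -0.0526,"grip": 1},{"dx": -0.0532,"dy": -0.0526,"grip": 1},{"dx": -0.0532,"dy": -0.0526,"grip": 1},{"dx": -0.0532,"dy": -0.0526,"grip": 1}]'

```text
$.motion[0]: bad value
```

```bash
python3 - <<'E'
from h import *
import pickle
f=pickle.load(open("f0.pkl","rb"))["top"]
A=np.array([plane(f,p[0]/4.5+80-.4,p[1]/4.5+135-.4,40) for p in((145,40),(480,98),(400,525),(50,465))])
print(A.round(0)[:,:2].tolist(),A.mean(0),np.linalg.norm(np.roll(A,-1,0)-A,axis=1))
d=A[0]-A[3]+A[1]-A[2];print(np.degrees(np.arctan2(d[1],d[0])))
E
```

```text
[[740.0, 367.0], [704.0, 150.0], [432.0, 192.0], [468.0, 410.0]] [586.05847173 279.45939388  40.        ] [219.72160346 274.62887619 221.04484131 276.0465248 ]
-8.868104080593447
```

Request:
drive_tool --motion '[{"wx": 0,"wy": 0,"wz": 0,"dx": -0.0532,"dy": -0.0526,"dz": 0,"grip": 1},{"wx": 0,"wy": 0,"wz": 0,"dx": -0.0532,"dy": -0.0526,"dz": 0,"grip": 1},{"wx": 0,"wy": 0,"wz": 0,"dx": -0.0532,"dy": -0.0526,"dz": 0,"grip": 1},{"wx": 0,"wy": 0,"wz": 0,"dx": -0.0532,"dy": -0.0526,"dz": 0,"grip": 1},{"wx": 0,"wy": 0,"wz": 0,"dx": -0.0532,"dy": -0.0526,"dz": 0,"grip": 1},{"wx": 0,"wy": 0,"wz": 0,"dx": -0.0532,"dy": -0.0526,"dz": 0,"grip": 1},{"wx": 0,"wy": 0,"wz": 0,"dx": -0.0532,"dy": -0.0526,"dz": 0,"grip": 1},{"wx": 0,"wy": 0,"wz": 0,"dx": -0.0532,"dy": -0.0526,"dz": 0,"grip": 1}]'

```text
time_s: 0.77
tool_pos: [328.6, 188.8, 216.4]
tcp_rot: [-0.702, -3.062, -0.0]
wrist_force: [0.5, 0.0, 0.2]
gripper_width: 0.997
gripper_force: 0.0
```

Request:
drive_tool --motion '[{"wx": 0,"wy": 0,"wz": 0,"dx": -0.0532,"dy": -0.0526,"dz": 0,"grip": 1},{"wx": 0,"wy": 0,"wz": 0,"dx": -0.0532,"dy": -0.0526,"dz": 0,"grip": 1},{"wx": 0,"wy": 0,"wz": 0,"dx": -0.0532,"dy": -0.0526,"dz": 0,"grip": 1},{"wx": 0,"wy": 0,"wz": 0,"dx": -0.0532,"dy": -0.0526,"dz": 0,"grip": 1},{"wx": 0,"wy": 0,"wz": 0,"dx": -0.0532,"dy": -0.0526,"dz": 0,"grip": 1},{"wx": 0,"wy": 0,"wz": 0,"dx": -0.0532,"dy": -0.0526,"dz": 0,"grip": 1},{"wx": 0,"wy": 0,"wz": 0,"dx": -0.0532,"dy": -0.0526,"dz": 0,"grip": 1},{"wx": 0,"wy": 0,"wz": 0,"dx": -0.0532,"dy": -0.0526,"dz": 0,"grip": 1}]'

```text
time_s: 1.43
tool_pos: [428.5, -93.6, 216.3]
tcp_rot: [-0.703, -3.062, -0.0]
wrist_force: [-0.6, 1.4, -0.4]
gripper_width: 0.999
gripper_force: 0.0
```

Request:
drive_tool --motion '[{"wx": 0,"wy": 0,"wz": 0,"dx": -0.0532,"dy": -0.0526,"dz": 0,"grip": 1},{"wx": 0,"wy": 0,"wz": 0,"dx": -0.0532,"dy": -0.0526,"dz": 0,"grip": 1},{"wx": 0,"wy": 0,"wz": 0,"dx": -0.0532,"dy": -0.0526,"dz": 0,"grip": 1},{"wx": 0,"wy": 0,"wz": 0,"dx": -0.0532,"dy": -0.0526,"dz": 0,"grip": 1},{"wx": 0,"wy": 0,"wz": 0,"dx": -0.0532,"dy": -0.0526,"dz": 0,"grip": 1},{"wx": 0,"wy": 0,"wz": 0,"dx": -0.0532,"dy": -0.0526,"dz": 0,"grip": 1},{"wx": 0,"wy": 0,"wz": 0.07,"dx": 0,"dy": 0,"dz": 0,"grip": 1},{"wx": 0,"wy": 0,"wz": 0.07,"dx": 0,"dy": 0,"dz": 0,"grip": 1}]'

```text
time_s: 2.1
tool_pos: [503.2, -304.8, 214.9]
tcp_rot: [-1.044, -2.961, -0.001]
wrist_force: [-0.4, 0.5, -0.6]
gripper_width: 1.002
gripper_force: 0.0
```

Request:
drive_tool --motion '[{"wx": 0,"wy": 0,"wz": 0.078,"dx": 0,"dy": 0,"dz": 0,"grip": 1},{"wx": 0,"wy": 0,"wz": 0.078,"dx": 0,"dy": 0,"dz": 0,"grip": 1},{"wx": 0,"wy": 0,"wz": 0.078,"dx": 0,"dy": 0,"dz": 0,"grip": 1},{"wx": 0,"wy": 0,"wz": 0.078,"dx": 0,"dy": 0,"dz": 0,"grip": 1},{"wx": 0,"wy": 0,"wz": 0.078,"dx": 0,"dy": 0,"dz": 0,"grip": 1},{"wx": 0,"wy": 0,"wz": 0.078,"dx": 0,"dy": 0,"dz": 0,"grip": 1},{"wx": 0,"wy": 0,"wz": 0.078,"dx": 0,"dy": 0,"dz": 0,"grip": 1},{"wx": 0,"wy": 0,"wz": 0.078,"dx": 0,"dy": 0,"dz": 0,"grip": 1}]'

```text
time_s: 2.77
tool_pos: [503.3, -303.1, 216.0]
tcp_rot: [-2.314, -2.123, 0.0]
wrist_force: [0.5, 0.3, -0.3]
gripper_width: 0.995
gripper_force: 0.0
```

Request:
drive_tool --motion '[{"wx": 0,"wy": 0,"wz": 0.078,"dx": 0,"dy": 0,"dz": 0,"grip": 1},{"wx": 0,"wy": 0,"wz": 0.078,"dx": 0,"dy": 0,"dz": 0,"grip": 1},{"wx": 0,"wy": 0,"wz": 0.078,"dx": 0,"dy": 0,"dz": 0,"grip": 1},{"wx": 0,"wy": 0,"wz": 0.078,"dx": 0,"dy": 0,"dz": 0,"grip": 1},{"wx": 0,"wy": 0,"wz": 0.078,"dx": 0,"dy": 0,"dz": 0,"grip": 1},{"wx": 0,"wy": 0,"wz": 0.078,"dx": 0,"dy": 0,"dz": 0,"grip": 1},{"wx": 0,"wy": 0,"wz": 0.078,"dx": 0,"dy": 0,"dz": 0,"grip": 1},{"wx": 0,"wy": 0,"wz": 0.078,"dx": 0,"dy": 0,"dz": 0,"grip": 1}]'

```text
time_s: 3.43
tool_pos: [503.3, -303.1, 216.0]
tcp_rot: [-3.042, -0.784, 0.001]
wrist_force: [0.7, 0.2, 0.2]
gripper_width: 1.0
gripper_force: 0.0
```

Request:
drive_tool --motion '[{"wx": 0,"wy": 0,"wz": 0.078,"dx": 0,"dy": 0,"dz": 0,"grip": 1},{"wx": 0,"wy": 0,"wz": 0.078,"dx": 0,"dy": 0,"dz": 0,"grip": 1},{"wx": 0,"wy": 0,"wz": 0.078,"dx": 0,"dy": 0,"dz": 0,"grip": 1},{"wx": 0,"wy": 0,"wz": 0.078,"dx": 0,"dy": 0,"dz": 0,"grip": 1},{"wx": 0,"wy": 0,"wz": 0.078,"dx": 0,"dy": 0,"dz": 0,"grip": 1},{"wx": 0,"wy": 0,"wz": 0.078,"dx": 0,"dy": 0,"dz": 0,"grip": 1},{"wx": 0,"wy": 0,"wz": 0.078,"dx": 0,"dy": 0,"dz": 0,"grip": 1},{"wx": 0,"wy": 0,"wz": 0.03,"dx": 0,"dy": 0,"dz": 0,"grip": 1}]'

```text
time_s: 4.1
tool_pos: [503.3, -303.1, 216.0]
tcp_rot: [-3.078, 0.625, 0.001]
wrist_force: [0.4, 0.6, -1.0]
gripper_width: 1.003
gripper_force: 0.0
```

```bash
python3 - <<'E'
from h import *
s=ctrl.read_state(); f=ctrl.grab_frame("wrist")
T=np.eye(4);T[:3,:3]=R.from_rotvec(s["tcp_rot"]).as_matrix();T[:3,3]=s["tool_pos"]
import pickle; f["P"]=T@np.array(f["mount"]); pickle.dump((f,s),open("w.pkl","wb"))
print(s["joint_positions"].round(3),s["tool_pos"].round(1),T[:3,:3].round(3).tolist())
print(np.round(f["mount"],2).tolist(), f["fx"])
for n,p in(("grip top",(503.5,-303.5,131)),("c",(503.5,-303.5,56))):print(n,proj(f,p,f["P"]))
cv2.imwrite("pics/w1.png",f["pixels"])
E
```

```text
[-0.741  0.453  1.298 -0.     1.391  1.23 ] [ 503.3 -303.1  216. ] [[0.921, -0.39, -0.001], [-0.39, -0.921, 0.001], [-0.001, -0.0, -1.0]]
[[-0.0, 0.95, 0.31, 79.64], [1.0, 0.0, -0.0, -0.58], [-0.0, 0.31, -0.95, -166.85], [0.0, 0.0, 0.0, 1.0]] 269.0257922707409
grip top [254.11176966 186.69288711]
c [253.91031247 168.60139528]
```

View pics/w1.png

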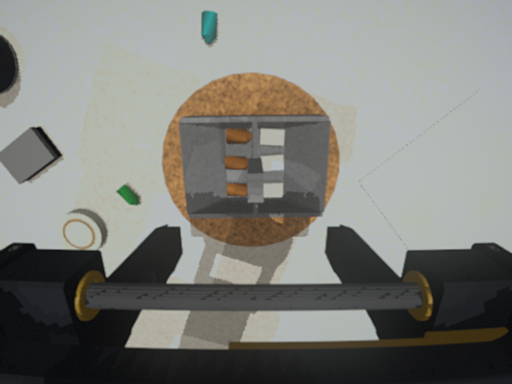

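The wrist view shows the caddy square to the gripper. The rim corners are at about (180,117), (329,117), (323,215) and (187,215), and three brown stubs sit on the left at (237,163). I'll crop in to check the block and remeasure the mat.

```bash
python3 - <<'E'
from h import *
import pickle
f,s=pickle.load(open("w.pkl","rb"));im=f["pixels"];P=f["P"]
A=np.array([plane(f,*p,56,P) for p in((180,116),(329,116),(323,216),(187,216))])
print(A.round(0)[:,:2].tolist(),A.mean(0),np.linalg.norm(np.roll(A,-1,0)-A,axis=1))
x=A[0]-A[1]+A[3]-A[2];print(np.degrees(np.arctan2(x[1],x[0])))
hsv=cv2.cvtColor(im,cv2.COLOR_BGR2HSV)
m=((hsv[...,1]>85)&(hsv[...,0]<25)).astype(np.uint8)*255;m[:, :150]=0;m[:,350:]=0;m[250:]=0
k=cv2.convexHull(max(cv2.findContours(m,0,1)[0],key=cv2.contourArea))[:,0]
W=np.array([plane(f,*p,4,P)[:2] for p in k.astype(float)])
c,r=cv2.minEnclosingCircle(W.astype(np.float32));B=np.c_[2*W,np.ones(len(W))];q=np.linalg.lstsq(B,(W**2).sum(1),rcond=None)[0]
print("mat",c,r,q[:2],np.sqrt(q[2]+q[:2]@q[:2]))
ft=pickle.load(open("f0.pkl","rb"))["top"];h2=cv2.cvtColor(ft["pixels"],cv2.COLOR_BGR2HSV)
m=((h2[...,1]>75)&(h2[...,0]<25)).astype(np.uint8)*255;m[:180]=0;m[285:]=0;m[:,:285]=0;m[:,395:]=0
k=cv2.convexHull(max(cv2.findContours(m,0,1)[0],key=cv2.contourArea))[:,0]
W=np.array([plane(ft,*p,4)[:2] for p in k.astype(float)]);B=np.c_[2*W,np.ones(len(W))];q=np.linalg.lstsq(B,(W**2).sum(1),rcond=None)[0]
print("mat top",q[:2],np.sqrt(q[2]+q[:2]@q[:2]))
cv2.imwrite("pics/w1c.png",cv2.convertScaleAbs(cv2.resize(im[100:230,170:340],None,fx=4.5,fy=4.5,interpolation=cv2.INTER_CUBIC),alpha=1.6))
E
```

```text
[[597.0, -248.0], [528.0, -410.0], [408.0, -363.0], [479.0, -197.0]] [ 502.92956277 -304.45651436   56.        ] [176.32278895 128.53516411 180.30742922 128.43192411]
66.96653685327918
mat (495.0153503417969, -294.59613037109375) 128.18521118164062 [ 495.08701006 -294.54896624] 127.66797075880194
mat top [ 495.69968506 -293.11425005] 127.22237062368973
```

View pics/w1c.png

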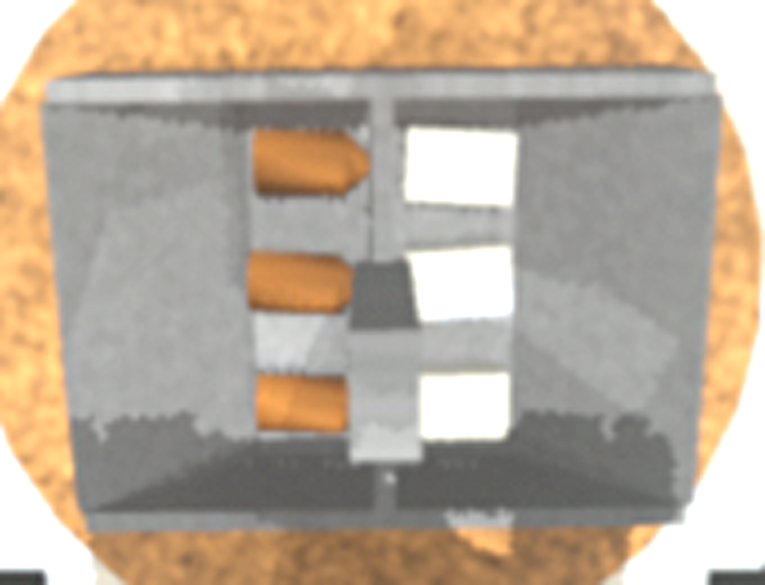

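The crop shows the block top at crop (385,395), i.e. pixel (255.5,187.6). The predicted pixel was (254,187), so alignment is within about 1 mm. I'll descend and grip.

Request:
drive_tool --motion '[{"wx": 0,"wy": 0,"wz": 0,"dx": 0,"dy": 0,"dz": 0.06,"grip": 1},{"wx": 0,"wy": 0,"wz": 0,"dx": 0,"dy": 0,"dz": 0.06,"grip": 1},{"wx": 0,"wy": 0,"wz": 0,"dx": 0,"dy": 0,"dz": 0.06,"grip": 1},{"wx": 0,"wy": 0,"wz": 0,"dx": 0,"dy": 0,"dz": 0.04,"grip": 1},{"wx": 0,"wy": 0,"wz": 0,"dx": 0,"dy": 0,"dz": 0.02,"grip": 1},{"wx": 0,"wy": 0,"wz": 0,"dx": 0,"dy": 0,"dz": 0.01,"grip": 1},{"wx": 0,"wy": 0,"wz": 0,"dx": 0,"dy": 0,"dz": 0,"grip": 1},{"wx": 0,"wy": 0,"wz": 0,"dx": 0,"dy": 0,"dz": 0,"grip": -1}]'

```text
time_s: 4.82
tool_pos: [503.9, -303.6, 92.5]
tcp_rot: [3.08, -0.615, 0.002]
wrist_force: [0.7, 0.1, 0.2]
gripper_width: 0.945
gripper_force: 0.0
```

Request:
drive_tool --motion '[{"wx": 0,"wy": 0,"wz": 0,"dx": 0,"dy": 0,"dz": 0,"grip": -1},{"wx": 0,"wy": 0,"wz": 0,"dx": 0,"dy": 0,"dz": 0,"grip": -1},{"wx": 0,"wy": 0,"wz": 0,"dx": 0,"dy": 0,"dz": 0,"grip": -1},{"wx": 0,"wy": 0,"wz": 0,"dx": 0,"dy": 0,"dz": 0,"grip": -1},{"wx": 0,"wy": 0,"wz": 0,"dx": 0,"dy": 0,"dz": 0,"grip": -1},{"wx": 0,"wy": 0,"wz": 0,"dx": 0,"dy": 0,"dz": 0,"grip": -1},{"wx": 0,"wy": 0,"wz": 0,"dx": 0,"dy": 0,"dz": 0,"grip": -1},{"wx": 0,"wy": 0,"wz": 0,"dx": 0,"dy": 0,"dz": 0,"grip": -1}]'

```text
time_s: 5.48
tool_pos: [503.4, -303.2, 91.4]
tcp_rot: [-3.081, 0.615, 0.0]
wrist_force: [0.0, 0.1, 0.0]
gripper_width: 0.344
gripper_force: 0.0
```

Request:
drive_tool --motion '[{"wx": 0,"wy": 0,"wz": 0,"dx": 0,"dy": 0,"dz": 0,"grip": -1},{"wx": 0,"wy": 0,"wz": 0,"dx": 0,"dy": 0,"dz": 0,"grip": -1},{"wx": 0,"wy": 0,"wz": 0,"dx": 0,"dy": 0,"dz": 0,"grip": -1},{"wx": 0,"wy": 0,"wz": 0,"dx": 0,"dy": 0,"dz": 0,"grip": -1},{"wx": 0,"wy": 0,"wz": 0,"dx": 0,"dy": 0,"dz": 0,"grip": -1},{"wx": 0,"wy": 0,"wz": 0,"dx": 0,"dy": 0,"dz": 0,"grip": -1},{"wx": 0,"wy": 0,"wz": 0,"dx": 0,"dy": 0,"dz": 0,"grip": -1},{"wx": 0,"wy": 0,"wz": 0,"dx": 0,"dy": 0,"dz": 0,"grip": -1}]'

```text
time_s: 6.15
tool_pos: [503.4, -303.3, 91.4]
tcp_rot: [3.081, -0.615, 0.0]
wrist_force: [-0.8, -2.7, 0.7]
gripper_width: 0.179
gripper_force: 30.0
```

Gripped at 0.179 of full opening (15.8 mm, matching the 16 mm block) with 30 N. I'll lift and check it, then carry to the tray.

Request:
drive_tool --motion '[{"wx": 0,"wy": 0,"wz": 0,"dx": 0,"dy": 0,"dz": -0.01,"grip": -1},{"wx": 0,"wy": 0,"wz": 0,"dx": 0,"dy": 0,"dz": -0.02,"grip": -1},{"wx": 0,"wy": 0,"wz": 0,"dx": 0,"dy": 0,"dz": -0.04,"grip": -1},{"wx": 0,"wy": 0,"wz": 0,"dx": 0,"dy": 0,"dz": -0.05,"grip": -1},{"wx": 0,"wy": 0,"wz": 0,"dx": 0,"dy": 0,"dz": -0.05,"grip": -1},{"wx": 0,"wy": 0,"wz": 0,"dx": 0,"dy": 0,"dz": -0.05,"grip": -1},{"wx": 0,"wy": 0,"wz": 0,"dx": 0,"dy": 0,"dz": -0.04,"grip": -1},{"wx": 0,"wy": 0,"wz": 0,"dx": 0,"dy": 0,"dz": -0.02,"grip": -1}]'

```text
time_s: 6.82
tool_pos: [503.9, -303.3, 234.8]
tcp_rot: [3.079, -0.615, 0.006]
wrist_force: [-0.2, -0.6, -2.2]
gripper_width: 0.179
gripper_force: 30.0
```

Request:
drive_tool --motion '[{"wx": 0,"wy": 0,"wz": 0,"dx": -0.0045,"dy": -0.0168,"dz": 0,"grip": -1},{"wx": 0,"wy": 0,"wz": 0,"dx": -0.009,"dy": -0.0335,"dz": 0,"grip": -1},{"wx": 0,"wy": 0,"wz": 0,"dx": -0.0133,"dy": -0.05,"dz": 0,"grip": -1},{"wx": 0,"wy": 0,"wz": 0,"dx": -0.0178,"dy": -0.067,"dz": 0,"grip": -1},{"wx": 0,"wy": 0,"wz": 0,"dx": -0.0178,"dy": -0.067,"dz": 0,"grip": -1},{"wx": 0,"wy": 0,"wz": 0,"dx": -0.0178,"dy": -0.067,"dz": 0,"grip": -1},{"wx": 0,"wy": 0,"wz": 0,"dx": -0.0178,"dy": -0.067,"dz": 0,"grip": -1},{"wx": 0,"wy": 0,"wz": 0,"dx": -0.0178,"dy": -0.067,"dz": 0,"grip": -1}]'

```text
time_s: 7.48
tool_pos: [532.8, -77.4, 230.0]
tcp_rot: [-3.08, 0.615, 0.004]
wrist_force: [1.1, -0.6, -3.5]
gripper_width: 0.175
gripper_force: 30.0
```

Request:
drive_tool --motion '[{"wx": 0,"wy": 0,"wz": 0,"dx": -0.0178,"dy": -0.067,"dz": 0,"grip": -1},{"wx": 0,"wy": 0,"wz": 0,"dx": -0.0178,"dy": -0.067,"dz": 0,"grip": -1},{"wx": 0,"wy": 0,"wz": 0,"dx": -0.0178,"dy": -0.067,"dz": 0,"grip": -1},{"wx": 0,"wy": 0,"wz": 0,"dx": -0.0178,"dy": -0.067,"dz": 0,"grip": -1},{"wx": 0,"wy": 0,"wz": 0,"dx": -0.0178,"dy": -0.067,"dz": 0,"grip": -1},{"wx": 0,"wy": 0,"wz": 0,"dx": -0.0178,"dy": -0.067,"dz": 0,"grip": -1},{"wx": 0,"wy": 0,"wz": 0,"dx": -0.0178,"dy": -0.067,"dz": 0,"grip": -1},{"wx": 0,"wy": 0,"wz": 0,"dx": -0.0178,"dy": -0.067,"dz": 0,"grip": -1}]'

```text
time_s: 8.15
tool_pos: [569.6, 197.1, 229.8]
tcp_rot: [3.08, -0.615, -0.004]
wrist_force: [0.5, -0.4, -3.5]
gripper_width: 0.177
gripper_force: 30.0
```

Request:
drive_tool --motion '[{"wx": 0,"wy": 0,"wz": 0,"dx": -0.0178,"dy": -0.067,"dz": 0,"grip": -1},{"wx": 0,"wy": 0,"wz": 0,"dx": -0.0133,"dy": -0.05,"dz": 0,"grip": -1},{"wx": 0,"wy": 0,"wz": 0,"dx": -0.009,"dy": -0.0335,"dz": 0,"grip": -1},{"wx": 0,"wy": 0,"wz": 0,"dx": -0.0045,"dy": -0.0168,"dz": 0,"grip": -1},{"wx": 0,"wy": 0,"wz": -0.02,"dx": 0,"dy": 0,"dz": 0,"grip": -1},{"wx": 0,"wy": 0,"wz": -0.04,"dx": 0,"dy": 0,"dz": 0,"grip": -1},{"wx": 0,"wy": 0,"wz": -0.06,"dx": 0,"dy": 0,"dz": 0,"grip": -1},{"wx": 0,"wy": 0,"wz": -0.075,"dx": 0,"dy": 0,"dz": 0,"grip": -1}]'

```text
time_s: 8.82
tool_pos: [581.7, 280.2, 230.2]
tcp_rot: [3.138, -0.132, -0.003]
wrist_force: [0.1, 0.6, -4.0]
gripper_width: 0.178
gripper_force: 30.0
```

```bash
python3 - <<'E'
from h import *
f=ctrl.grab_frame("scene");cv2.imwrite("pics/s2.png",f["pixels"]);s=ctrl.read_state();print(s["joint_positions"].round(2),s["tool_pos"],s["wrist_force"])
E
```

```text
[ 0.27  0.58  1.06 -0.    1.5   1.91] [581.71175111 280.18670513 230.25793381] [ 0.5485183  -0.06329676 -3.44876008]
```

View pics/s2.png

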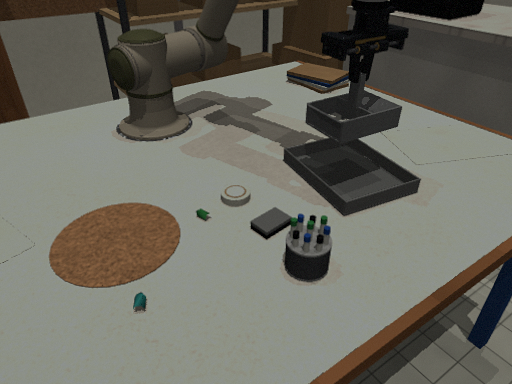

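The scene view shows the caddy held upright above the tray at (353,115). I'll finish the turn while lowering.

Request:
drive_tool --motion '[{"wx": 0,"wy": 0,"wz": -0.077,"dx": 0,"dy": 0,"dz": 0,"grip": -1},{"wx": 0,"wy": 0,"wz": -0.077,"dx": 0,"dy": 0,"dz": 0,"grip": -1},{"wx": 0,"wy": 0,"wz": -0.077,"dx": 0,"dy": 0,"dz": 0,"grip": -1},{"wx": 0,"wy": 0,"wz": -0.077,"dx": 0,"dy": 0,"dz": 0,"grip": -1},{"wx": 0,"wy": 0,"wz": -0.077,"dx": 0,"dy": 0,"dz": 0,"grip": -1},{"wx": 0,"wy": 0,"wz": -0.077,"dx": 0,"dy": 0,"dz": 0,"grip": -1},{"wx": 0,"wy": 0,"wz": -0.077,"dx": 0,"dy": 0,"dz": 0,"grip": -1},{"wx": 0,"wy": 0,"wz": -0.077,"dx": 0,"dy": 0,"dz": 0,"grip": -1}]'

```text
time_s: 9.53
tool_pos: [581.8, 280.2, 230.5]
tcp_rot: [-2.841, -1.341, 0.003]
wrist_force: [-0.9, -1.3, -4.7]
gripper_width: 0.174
gripper_force: 30.0
```

Request:
drive_tool --motion '[{"wx": 0,"wy": 0,"wz": -0.077,"dx": 0,"dy": 0,"dz": 0.01,"grip": -1},{"wx": 0,"wy": 0,"wz": -0.077,"dx": 0,"dy": 0,"dz": 0.01,"grip": -1},{"wx": 0,"wy": 0,"wz": -0.077,"dx": 0,"dy": 0,"dz": 0.01,"grip": -1},{"wx": 0,"wy": 0,"wz": -0.077,"dx": 0,"dy": 0,"dz": 0.01,"grip": -1},{"wx": 0,"wy": 0,"wz": -0.077,"dx": 0,"dy": 0,"dz": 0.01,"grip": -1},{"wx": 0,"wy": 0,"wz": -0.077,"dx": 0,"dy": 0,"dz": 0.01,"grip": -1},{"wx": 0,"wy": 0,"wz": -0.077,"dx": 0,"dy": 0,"dz": 0.01,"grip": -1},{"wx": 0,"wy": 0,"wz": -0.077,"dx": 0,"dy": 0,"dz": 0.01,"grip": -1}]'

```text
time_s: 10.2
tool_pos: [581.8, 280.1, 190.3]
tcp_rot: [-1.89, -2.508, 0.002]
wrist_force: [-0.3, 1.0, -3.6]
gripper_width: 0.181
gripper_force: 30.0
```

Request:
drive_tool --motion '[{"wx": 0,"wy": 0,"wz": -0.077,"dx": 0,"dy": 0,"dz": 0.01,"grip": -1},{"wx": 0,"wy": 0,"wz": -0.077,"dx": 0,"dy": 0,"dz": 0.01,"grip": -1},{"wx": 0,"wy": 0,"wz": -0.077,"dx": 0,"dy": 0,"dz": 0.01,"grip": -1},{"wx": 0,"wy": 0,"wz": -0.077,"dx": 0,"dy": 0,"dz": 0.01,"grip": -1},{"wx": 0,"wy": 0,"wz": -0.077,"dx": 0,"dy": 0,"dz": 0.01,"grip": -1},{"wx": 0,"wy": 0,"wz": -0.077,"dx": 0,"dy": 0,"dz": 0,"grip": -1},{"wx": 0,"wy": 0,"wz": -0.077,"dx": 0,"dy": 0,"dz": 0,"grip": -1},{"wx": 0,"wy": 0,"wz": -0.06,"dx": 0,"dy": 0,"dz": 0,"grip": -1}]'

```text
time_s: 10.87
tool_pos: [581.7, 280.1, 165.5]
tcp_rot: [-0.548, -3.092, 0.001]
wrist_force: [-0.3, -0.5, -2.8]
gripper_width: 0.176
gripper_force: 30.0
```

Request:
drive_tool --motion '[{"wx": 0,"wy": 0,"wz": -0.04,"dx": 0,"dy": 0,"dz": 0,"grip": -1},{"wx": 0,"wy": 0,"wz": -0.02,"dx": 0,"dy": 0,"dz": 0,"grip": -1},{"wx": 0,"wy": 0,"wz": 0,"dx": 0,"dy": 0,"dz": 0,"grip": -1}]'

```text
time_s: 11.12
tool_pos: [581.8, 280.2, 165.6]
tcp_rot: [-0.408, -3.113, 0.001]
wrist_force: [-0.6, 0.1, -4.2]
gripper_width: 0.178
gripper_force: 30.0
```

```bash
python3 - <<'E'
from h import *
s=ctrl.read_state();print(s["joint_positions"].round(2),s["tool_pos"],R.from_rotvec(s["tcp_rot"]).as_matrix().round(3).tolist())
E
```

```text
[ 0.27  0.62  1.16 -0.    1.36 -1.04] [581.79210415 280.15804187 165.60542188] [[-0.966, 0.258, -0.002], [0.258, 0.966, -0.001], [0.001, -0.001, -1.0]]
```

Request:
drive_tool --motion '[{"wx": -0.03,"wy": 0,"wz": 0,"dx": 0,"dy": 0,"dz": 0,"grip": -1},{"wx": -0.05,"wy": 0,"wz": 0,"dx": 0,"dy": 0,"dz": 0,"grip": -1},{"wx": -0.06,"wy": 0,"wz": 0,"dx": 0,"dy": 0,"dz": 0,"grip": -1},{"wx": -0.06,"wy": 0,"wz": 0,"dx": 0,"dy": 0,"dz": 0,"grip": -1},{"wx": -0.06,"wy": 0,"wz": 0,"dx": 0,"dy": 0,"dz": 0,"grip": -1},{"wx": -0.06,"wy": 0,"wz": 0,"dx": 0,"dy": 0,"dz": 0,"grip": -1},{"wx": -0.06,"wy": 0,"wz": 0,"dx": 0,"dy": 0,"dz": 0,"grip": -1},{"wx": -0.06,"wy": 0,"wz": 0,"dx": 0,"dy": 0,"dz": 0,"grip": -1}]'

```text
time_s: 11.78
tool_pos: [582.1, 279.9, 166.4]
tcp_rot: [0.377, 2.849, 1.031]
wrist_force: [-0.1, 0.4, -3.2]
gripper_width: 0.177
gripper_force: 30.0
```

```bash
python3 - <<'E'
from h import *
s=ctrl.read_state();print(s["joint_positions"].round(2),s["tool_pos"],R.from_rotvec(s["tcp_rot"]).as_matrix().round(3).tolist())
E
```

```text
[-0.01  0.48  1.57  0.79  1.05 -1.71] [582.08211251 279.93053758 166.43967671] [[-0.966, 0.2, 0.166], [0.26, 0.742, 0.618], [0.001, 0.64, -0.768]]
```

Request:
drive_tool --motion '[{"wx": -0.06,"wy": 0,"wz": 0,"dx": 0,"dy": 0,"dz": 0,"grip": -1},{"wx": -0.06,"wy": 0,"wz": 0,"dx": 0,"dy": 0,"dz": 0,"grip": -1},{"wx": -0.06,"wy": 0,"wz": 0,"dx": 0,"dy": 0,"dz": 0,"grip": -1},{"wx": -0.06,"wy": 0,"wz": 0,"dx": 0,"dy": 0,"dz": 0,"grip": -1},{"wx": -0.06,"wy": 0,"wz": 0,"dx": 0,"dy": 0,"dz": 0,"grip": -1},{"wx": -0.06,"wy": 0,"wz": 0,"dx": 0,"dy": 0,"dz": 0,"grip": -1},{"wx": -0.04,"wy": 0,"wz": 0,"dx": 0,"dy": 0,"dz": 0,"grip": -1},{"wx": -0.03,"wy": 0,"wz": 0,"dx": 0,"dy": 0,"dz": 0,"grip": -1}]'

```text
time_s: 12.45
tool_pos: [582.0, 279.8, 165.0]
tcp_rot: [0.307, 2.298, 1.873]
wrist_force: [0.2, 0.6, -3.5]
gripper_width: 0.178
gripper_force: 30.1
```

Request:
drive_tool --motion '[{"wx": -0.03,"wy": 0,"wz": 0,"dx": 0,"dy": 0,"dz": 0,"grip": -1},{"wx": -0.03,"wy": 0,"wz": 0,"dx": 0,"dy": 0,"dz": 0,"grip": -1},{"wx": 0,"wy": 0,"wz": 0,"dx": 0,"dy": 0,"dz": 0,"grip": -1},{"wx": 0,"wy": 0,"wz": 0,"dx": 0,"dy": 0,"dz": 0,"grip": -1},{"wx": 0,"wy": 0,"wz": 0,"dx": 0,"dy": 0,"dz": 0,"grip": -1},{"wx": 0,"wy": 0,"wz": 0,"dx": 0,"dy": 0,"dz": 0,"grip": -1},{"wx": 0,"wy": 0,"wz": 0,"dx": 0,"dy": 0,"dz": 0,"grip": -1},{"wx": 0,"wy": 0,"wz": 0,"dx": 0,"dy": 0,"dz": 0,"grip": -1}]'

```text
time_s: 13.12
tool_pos: [582.3, 280.7, 166.7]
tcp_rot: [0.286, 2.202, 1.971]
wrist_force: [-0.1, 0.1, -4.2]
gripper_width: 0.177
gripper_force: 30.1
```

```bash
python3 - <<'E'
from h import *
s=ctrl.read_state();print(s["joint_positions"].round(2),s["tool_pos"],R.from_rotvec(s["tcp_rot"]).as_matrix().round(3).tolist())
a=ctrl.grab_frame("top")["pixels"][120:270,70:230];b=ctrl.grab_frame("scene")["pixels"][60:230,250:440];w=ctrl.grab_frame("wrist")["pixels"]
r=lambda i,h:cv2.resize(i,(int(i.shape[1]*h/i.shape[0]),h),interpolation=cv2.INTER_CUBIC)
t=np.hstack([r(a,300),r(b,300)]);w=r(w,300);
c=np.zeros((600,800,3),np.uint8);c[:300,:t.shape[1]]=t[:,:800];c[300:,:w.shape[1]]=w
cv2.imwrite("pics/t1.png",cv2.convertScaleAbs(c,alpha=1.6))
E
```

```text
[-0.19  0.71  1.77  1.56  1.44 -2.47] [582.30099233 280.65498815 166.73728948] [[-0.967, 0.028, 0.255], [0.256, 0.107, 0.961], [-0.0, 0.994, -0.11]]
```

View pics/t1.png

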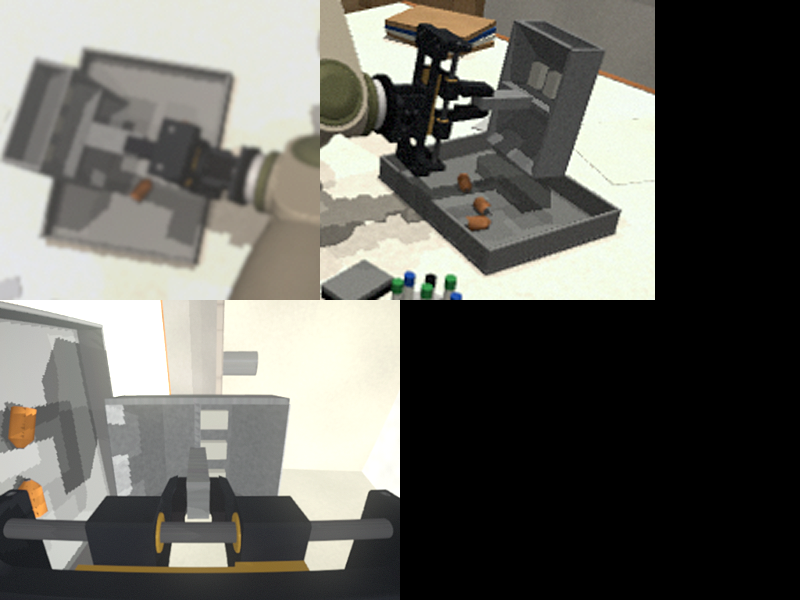

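The composite shows three stubs lying in the tray (scene panel at about (463,182), (482,205) and (478,223)) and the erasers still behind the divider. I'll tip back and lift.

Request:
drive_tool --motion '[{"wx": 0.03,"wy": 0,"wz": 0,"dx": 0,"dy": 0,"dz": 0,"grip": -1},{"wx": 0.05,"wy": 0,"wz": 0,"dx": 0,"dy": 0,"dz": 0,"grip": -1},{"wx": 0.06,"wy": 0,"wz": 0,"dx": 0,"dy": 0,"dz": 0,"grip": -1},{"wx": 0.06,"wy": 0,"wz": 0,"dx": 0,"dy": 0,"dz": 0,"grip": -1},{"wx": 0.06,"wy": 0,"wz": 0,"dx": 0,"dy": 0,"dz": 0,"grip": -1},{"wx": 0.06,"wy": 0,"wz": 0,"dx": 0,"dy": 0,"dz": 0,"grip": -1},{"wx": 0.06,"wy": 0,"wz": 0,"dx": 0,"dy": 0,"dz": 0,"grip": -1},{"wx": 0.06,"wy": 0,"wz": 0,"dx": 0,"dy": 0,"dz": 0,"grip": -1}]'

```text
time_s: 13.93
tool_pos: [582.2, 280.3, 167.0]
tcp_rot: [0.366, 2.804, 1.129]
wrist_force: [-1.0, 0.7, -3.6]
gripper_width: 0.175
gripper_force: 30.0
```

Request:
drive_tool --motion '[{"wx": 0.06,"wy": 0,"wz": 0,"dx": 0,"dy": 0,"dz": 0,"grip": -1},{"wx": 0.06,"wy": 0,"wz": 0,"dx": 0,"dy": 0,"dz": 0,"grip": -1},{"wx": 0.06,"wy": 0,"wz": 0,"dx": 0,"dy": 0,"dz": 0,"grip": -1},{"wx": 0.06,"wy": 0,"wz": 0,"dx": 0,"dy": 0,"dz": 0,"grip": -1},{"wx": 0.06,"wy": 0,"wz": 0,"dx": 0,"dy": 0,"dz": 0,"grip": -1},{"wx": 0.06,"wy": 0,"wz": 0,"dx": 0,"dy": 0,"dz": 0,"grip": -1},{"wx": 0.05,"wy": 0,"wz": 0,"dx": 0,"dy": 0,"dz": 0,"grip": -1},{"wx": 0.04,"wy": 0,"wz": 0,"dx": 0,"dy": 0,"dz": 0,"grip": -1}]'

```text
time_s: 14.6
tool_pos: [581.7, 281.2, 166.7]
tcp_rot: [0.405, 3.107, 0.092]
wrist_force: [-0.5, -0.1, -3.5]
gripper_width: 0.177
gripper_force: 30.0
```

Request:
drive_tool --motion '[{"wx": 0.03,"wy": 0,"wz": 0,"dx": 0,"dy": 0,"dz": 0,"grip": -1},{"wx": 0.01,"wy": 0,"wz": 0,"dx": 0,"dy": 0,"dz": 0,"grip": -1},{"wx": 0,"wy": 0,"wz": 0,"dx": 0,"dy": 0,"dz": -0.01,"grip": -1},{"wx": 0,"wy": 0,"wz": 0,"dx": 0,"dy": 0,"dz": -0.03,"grip": -1},{"wx": 0,"wy": 0,"wz": 0,"dx": 0,"dy": 0,"dz": -0.04,"grip": -1},{"wx": 0,"wy": 0,"wz": 0,"dx": 0,"dy": 0,"dz": -0.04,"grip": -1},{"wx": 0,"wy": 0,"wz": 0,"dx": 0,"dy": 0,"dz": -0.01,"grip": -1},{"wx": 0,"wy": 0,"wz": 0,"dx": 0,"dy": 0,"dz": 0,"grip": -1}]'

```text
time_s: 15.27
tool_pos: [582.7, 280.3, 233.0]
tcp_rot: [0.406, 3.113, 0.003]
wrist_force: [-0.6, 0.0, -3.1]
gripper_width: 0.184
gripper_force: 30.0
```

```bash
python3 - <<'E'
from h import *
s=ctrl.read_state();print(s["joint_positions"].round(2),s["tool_pos"]);M=R.from_rotvec(s["tcp_rot"]).as_matrix();print(M.round(3).tolist(),M.T@(np.array([495.3,-294,230])-s["tool_pos"])/500)
E
```

```text
[ 0.27  0.58  1.05  0.    1.5  -1.04] [582.69744878 280.33958037 233.03238716]
[[-0.966, 0.257, 0.003], [0.257, 0.966, 0.002], [-0.002, 0.002, -1.0]] [-0.12604216 -1.15505632  0.0034833 ]
```

Request:
drive_tool --motion '[{"wx": 0,"wy": 0,"wz": 0,"dx": -0.002,"dy": -0.017,"dz": 0,"grip": -1},{"wx": 0,"wy": 0,"wz": 0,"dx": -0.004,"dy": -0.034,"dz": 0,"grip": -1},{"wx": 0,"wy": 0,"wz": 0,"dx": -0.0055,"dy": -0.051,"dz": 0,"grip": -1},{"wx": 0,"wy": 0,"wz": 0,"dx": -0.0075,"dy": -0.068,"dz": 0,"grip": -1},{"wx": 0,"wy": 0,"wz": 0,"dx": -0.0075,"dy": -0.068,"dz": 0,"grip": -1},{"wx": 0,"wy": 0,"wz": 0,"dx": -0.0075,"dy": -0.068,"dz": 0,"grip": -1},{"wx": 0,"wy": 0,"wz": 0,"dx": -0.0075,"dy": -0.068,"dz": 0,"grip": -1},{"wx": 0,"wy": 0,"wz": 0,"dx": -0.0075,"dy": -0.068,"dz": 0,"grip": -1}]'

```text
time_s: 15.93
tool_pos: [547.8, 58.7, 229.9]
tcp_rot: [-0.406, -3.113, -0.0]
wrist_force: [0.3, -0.6, -3.0]
gripper_width: 0.178
gripper_force: 30.0
```

Request:
drive_tool --motion '[{"wx": 0,"wy": 0,"wz": 0,"dx": -0.0075,"dy": -0.068,"dz": 0,"grip": -1},{"wx": 0,"wy": 0,"wz": 0,"dx": -0.0075,"dy": -0.068,"dz": 0,"grip": -1},{"wx": 0,"wy": 0,"wz": 0,"dx": -0.0075,"dy": -0.068,"dz": 0,"grip": -1},{"wx": 0,"wy": 0,"wz": 0,"dx": -0.0075,"dy": -0.068,"dz": 0,"grip": -1},{"wx": 0,"wy": 0,"wz": 0,"dx": -0.0075,"dy": -0.068,"dz": 0,"grip": -1},{"wx": 0,"wy": 0,"wz": 0,"dx": -0.0075,"dy": -0.068,"dz": 0,"grip": -1},{"wx": 0,"wy": 0,"wz": 0,"dx": -0.0075,"dy": -0.068,"dz": 0,"grip": -1},{"wx": 0,"wy": 0,"wz": 0,"dx": -0.0075,"dy": -0.068,"dz": 0,"grip": -1}]'

```text
time_s: 16.6
tool_pos: [507.0, -211.5, 230.0]
tcp_rot: [-0.406, -3.113, -0.002]
wrist_force: [0.7, -0.3, -3.4]
gripper_width: 0.18
gripper_force: 30.0
```

Request:
drive_tool --motion '[{"wx": 0,"wy": 0,"wz": 0,"dx": -0.0075,"dy": -0.068,"dz": 0,"grip": -1},{"wx": 0,"wy": 0,"wz": 0,"dx": -0.0055,"dy": -0.051,"dz": 0,"grip": -1},{"wx": 0,"wy": 0,"wz": 0,"dx": -0.004,"dy": -0.034,"dz": 0,"grip": -1},{"wx": 0,"wy": 0,"wz": 0,"dx": -0.002,"dy": -0.017,"dz": 0,"grip": -1},{"wx": 0,"wy": 0,"wz": 0,"dx": 0,"dy": 0,"dz": 0.02,"grip": -1},{"wx": 0,"wy": 0,"wz": 0,"dx": 0,"dy": 0,"dz": 0.03,"grip": -1},{"wx": 0,"wy": 0,"wz": 0,"dx": 0,"dy": 0,"dz": 0.03,"grip": -1},{"wx": 0,"wy": 0,"wz": 0,"dx": 0,"dy": 0,"dz": 0,"grip": -1}]'

```text
time_s: 17.27
tool_pos: [494.8, -292.2, 187.4]
tcp_rot: [-0.404, -3.11, -0.007]
wrist_force: [-0.6, 0.3, -3.8]
gripper_width: 0.181
gripper_force: 30.0
```

```bash
python3 - <<'E'
from h import *
import pickle
s=ctrl.read_state();print(s["joint_positions"].round(2),s["tool_pos"]);M=R.from_rotvec(s["tcp_rot"]).as_matrix();print(M.round(3).tolist(),M.T@(np.array([495.3,-294,91.5])-s["tool_pos"]))
f=ctrl.grab_frame("scene")["pixels"]
cv2.imwrite("pics/s3.png",cv2.resize(f[100:330,0:240],None,fx=2.4,fy=2.4,interpolation=cv2.INTER_CUBIC))
E
```

```text
[-0.74  0.45  1.38  0.    1.32 -2.05] [ 494.84178641 -292.16208213  187.41511947]
[[-0.967, 0.255, -0.005], [0.255, 0.967, 0.005], [0.006, 0.004, -1.0]] [-1.49116089 -2.00732633 95.90122588]
```

View pics/s3.png

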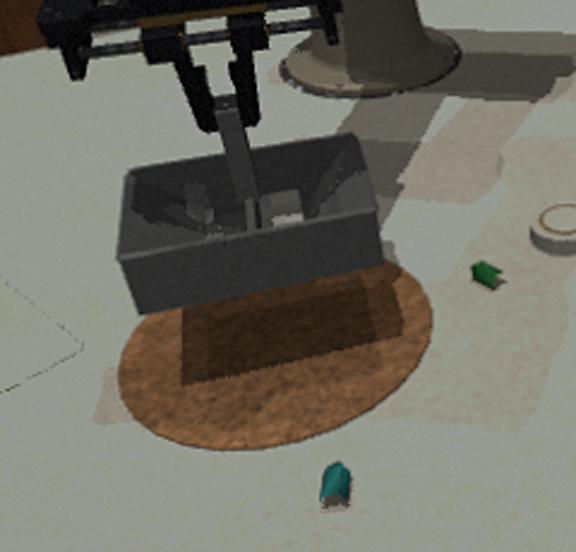

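The view shows the caddy over the mat, and it seems to lean. I'll compare the seen corners with those expected for an upright caddy.

```bash
python3 - <<'E'
from h import *
s=ctrl.read_state();f=ctrl.grab_frame("scene");M=R.from_rotvec(s["tcp_rot"]).as_matrix();t=s["tool_pos"]
print(t,s["joint_positions"].round(3))
obs={(89,65,52):(120,253),(-89,65,52):(378,210),(-89,-65,52):(355,135),(89,-65,52):(128,172),(89,65,0):(142,313),(-89,65,0):(382,265),(0,0,127):(228,97)}
for lean in(0,5,10):
  print(lean)
  for k,o in obs.items():
    c,sn=np.cos(np.radians(lean)),np.sin(np.radians(lean))
    for sx in(1,):
      x,y,z=k; z-=105; x,z=c*x+sn*z,-sn*x+c*z   # about grip
      z+=19
      # tool y=-caddy x, tool z=-caddy z, tool x = -caddy y? right-handed
      best=min(((proj(f,t+M@np.array([sy*y,-x,-z]))-[0,100])*2.4 for sy in(1,-1)),key=lambda p:np.linalg.norm(p-o))
      print(k,o,best.round(0))
E
```

```text
[ 495.40665704 -292.72078179  189.37115639] [-0.737  0.447  1.377  0.     1.322 -2.05 ]
0
(89, 65, 52) (120, 253) [117. 254.]
(-89, 65, 52) (378, 210) [376. 205.]
(-89, -65, 52) (355, 135) [353. 126.]
(89, -65, 52) (128, 172) [127. 163.]
(89, 65, 0) (142, 313) [138. 311.]
(-89, 65, 0) (382, 265) [385. 260.]
(0, 0, 127) (228, 97) [225.  97.]
5
(89, 65, 52) (120, 253) [128. 261.]
(-89, 65, 52) (378, 210) [380. 195.]
(-89, -65, 52) (355, 135) [356. 117.]
(89, -65, 52) (128, 172) [136. 170.]
(89, 65, 0) (142, 313) [155. 316.]
(-89, 65, 0) (382, 265) [395. 249.]
(0, 0, 127) (228, 97) [222.  97.]
10
(89, 65, 52) (120, 253) [139. 267.]
(-89, 65, 52) (378, 210) [383. 185.]
(-89, -65, 52) (355, 135) [359. 108.]
(89, -65, 52) (128, 172) [146. 176.]
(89, 65, 0) (142, 313) [172. 319.]
(-89, 65, 0) (382, 265) [404. 238.]
(0, 0, 127) (228, 97) [220.  98.]
```

An upright caddy fits within a few pixels, so the lean is only perspective. I'll lower it gently.

Request:
drive_tool --motion '[{"wx": 0,"wy": 0,"wz": 0,"dx": 0,"dy": -0.0025,"dz": 0.02,"grip": -1},{"wx": 0,"wy": 0,"wz": 0,"dx": 0,"dy": 0,"dz": 0.03,"grip": -1},{"wx": 0,"wy": 0,"wz": 0,"dx": 0,"dy": 0,"dz": 0.04,"grip": -1},{"wx": 0,"wy": 0,"wz": 0,"dx": 0,"dy": 0,"dz": 0.04,"grip": -1},{"wx": 0,"wy": 0,"wz": 0,"dx": 0,"dy": 0,"dz": 0.03,"grip": -1},{"wx": 0,"wy": 0,"wz": 0,"dx": 0,"dy": 0,"dz": 0.015,"grip": -1},{"wx": 0,"wy": 0,"wz": 0,"dx": 0,"dy": 0,"dz": 0.005,"grip": -1},{"wx": 0,"wy": 0,"wz": 0,"dx": 0,"dy": 0,"dz": 0,"grip": -1}]'

```text
time_s: 18.03
tool_pos: [495.9, -295.8, 101.6]
tcp_rot: [0.406, 3.115, -0.0]
wrist_force: [-0.4, -0.1, -3.4]
gripper_width: 0.176
gripper_force: 30.0
```

Request:
drive_tool --motion '[{"wx": 0,"wy": 0,"wz": 0,"dx": 0,"dy": 0,"dz": 0.004,"grip": -1},{"wx": 0,"wy": 0,"wz": 0,"dx": 0,"dy": 0,"dz": 0.002,"grip": -1},{"wx": 0,"wy": 0,"wz": 0,"dx": 0,"dy": 0,"dz": 0.002,"grip": -1},{"wx": 0,"wy": 0,"wz": 0,"dx": 0,"dy": 0,"dz": 0,"grip": -1}]'

```text
time_s: 18.37
tool_pos: [495.8, -295.8, 97.7]
tcp_rot: [0.406, 3.115, -0.0]
wrist_force: [0.5, -0.5, -3.4]
gripper_width: 0.178
gripper_force: 30.0
```

Request:
drive_tool --motion '[{"wx": 0,"wy": 0,"wz": 0,"dx": 0,"dy": 0.003,"dz": 0.003,"grip": -1},{"wx": 0,"wy": 0,"wz": 0,"dx": 0,"dy": 0,"dz": 0.003,"grip": -1},{"wx": 0,"wy": 0,"wz": 0,"dx": 0,"dy": 0,"dz": 0.002,"grip": -1},{"wx": 0,"wy": 0,"wz": 0,"dx": 0,"dy": 0,"dz": 0.002,"grip": -1},{"wx": 0,"wy": 0,"wz": 0,"dx": 0,"dy": 0,"dz": 0.001,"grip": -1},{"wx": 0,"wy": 0,"wz": 0,"dx": 0,"dy": 0,"dz": 0,"grip": -1},{"wx": 0,"wy": 0,"wz": 0,"dx": 0,"dy": 0,"dz": 0,"grip": -1}]'

```text
time_s: 18.95
tool_pos: [496.1, -294.3, 91.9]
tcp_rot: [-0.406, -3.115, -0.0]
wrist_force: [0.3, 0.2, -3.1]
gripper_width: 0.179
gripper_force: 30.0
```

Request:
drive_tool --motion '[{"wx": 0,"wy": 0,"wz": 0,"dx": 0,"dy": 0,"dz": 0.001,"grip": -1},{"wx": 0,"wy": 0,"wz": 0,"dx": 0,"dy": 0,"dz": 0.001,"grip": -1},{"wx": 0,"wy": 0,"wz": 0,"dx": 0,"dy": 0,"dz": 0,"grip": -1}]'

```text
time_s: 19.2
tool_pos: [496.2, -294.4, 91.5]
tcp_rot: [0.406, 3.115, -0.001]
wrist_force: [-1.7, 1.2, 3.2]
gripper_width: 0.18
gripper_force: 30.0
```

Contact made. I'll open the gripper.

Request:
drive_tool --motion '[{"wx": 0,"wy": 0,"wz": 0,"dx": 0,"dy": 0,"dz": 0,"grip": 0},{"wx": 0,"wy": 0,"wz": 0,"dx": 0,"dy": 0,"dz": 0,"grip": 0},{"wx": 0,"wy": 0,"wz": 0,"dx": 0,"dy": 0,"dz": 0,"grip": 0},{"wx": 0,"wy": 0,"wz": 0,"dx": 0,"dy": 0,"dz": 0,"grip": 0},{"wx": 0,"wy": 0,"wz": 0,"dx": 0,"dy": 0,"dz": 0,"grip": 0},{"wx": 0,"wy": 0,"wz": 0,"dx": 0,"dy": 0,"dz": 0,"grip": 0},{"wx": 0,"wy": 0,"wz": 0,"dx": 0,"dy": 0,"dz": 0,"grip": 0},{"wx": 0,"wy": 0,"wz": 0,"dx": 0,"dy": 0,"dz": 0,"grip": 0}]'

```text
time_s: 19.87
tool_pos: [496.1, -294.3, 90.9]
tcp_rot: [0.406, 3.115, 0.0]
wrist_force: [0.1, -0.1, 0.9]
gripper_width: 0.504
gripper_force: 0.0
```

Request:
drive_tool --motion '[{"wx": 0,"wy": 0,"wz": 0,"dx": 0,"dy": 0,"dz": -0.01,"grip": 0},{"wx": 0,"wy": 0,"wz": 0,"dx": 0,"dy": 0,"dz": -0.03,"grip": 0},{"wx": 0,"wy": 0,"wz": 0,"dx": 0,"dy": 0,"dz": -0.05,"grip": 0},{"wx": 0,"wy": 0,"wz": 0,"dx": 0,"dy": 0,"dz": -0.06,"grip": 0},{"wx": 0,"wy": 0,"wz": 0,"dx": 0,"dy": 0,"dz": -0.06,"grip": 0},{"wx": 0,"wy": 0,"wz": 0,"dx": 0,"dy": 0,"dz": -0.05,"grip": 0},{"wx": 0,"wy": 0,"wz": 0,"dx": 0,"dy": 0,"dz": -0.02,"grip": 0},{"wx": 0,"wy": 0,"wz": 0,"dx": 0,"dy": 0,"dz": 0,"grip": 0}]'

```text
time_s: 20.53
tool_pos: [496.7, -294.8, 233.2]
tcp_rot: [0.405, 3.112, -0.004]
wrist_force: [0.4, -0.7, 1.2]
gripper_width: 0.501
gripper_force: 0.0
```

```bash
python3 - <<'E'
from h import *
import pickle
s=ctrl.read_state(); f=ctrl.grab_frame("wrist")
T=np.eye(4);T[:3,:3]=R.from_rotvec(s["tcp_rot"]).as_matrix();T[:3,3]=s["tool_pos"]
f["P"]=T@np.array(f["mount"]); pickle.dump((f,s),open("w2.pkl","wb"))
im=f["pixels"];hsv=cv2.cvtColor(im,cv2.COLOR_BGR2HSV);P=f["P"]
m=((hsv[...,1]>85)&(hsv[...,0]<25)).astype(np.uint8)*255;m[:, :130]=0;m[:,370:]=0;m[260:]=0
k=cv2.convexHull(max(cv2.findContours(m,0,1)[0],key=cv2.contourArea))[:,0]
W=np.array([plane(f,*p,4,P)[:2] for p in k.astype(float)]);B=np.c_[2*W,np.ones(len(W))];q=np.linalg.lstsq(B,(W**2).sum(1),rcond=None)[0]
print(s["tool_pos"],"mat",q[:2],np.sqrt(q[2]+q[:2]@q[:2]))
b=ctrl.grab_frame("scene")["pixels"];t=ctrl.grab_frame("top")["pixels"][100:280,70:400]
c=np.zeros((600,800,3),np.uint8);c[:300,:400]=cv2.resize(im,(400,300));c[:300,400:]=cv2.resize(b,(400,300));c[300:,:550]=cv2.resize(t,(550,300))
cv2.imwrite("pics/end.png",cv2.convertScaleAbs(c,alpha=1.5))
E
```

```text
[ 496.68296784 -294.77340233  233.16848519] mat [ 493.45584104 -294.21326467] 127.3326973017473
```

View pics/end.png

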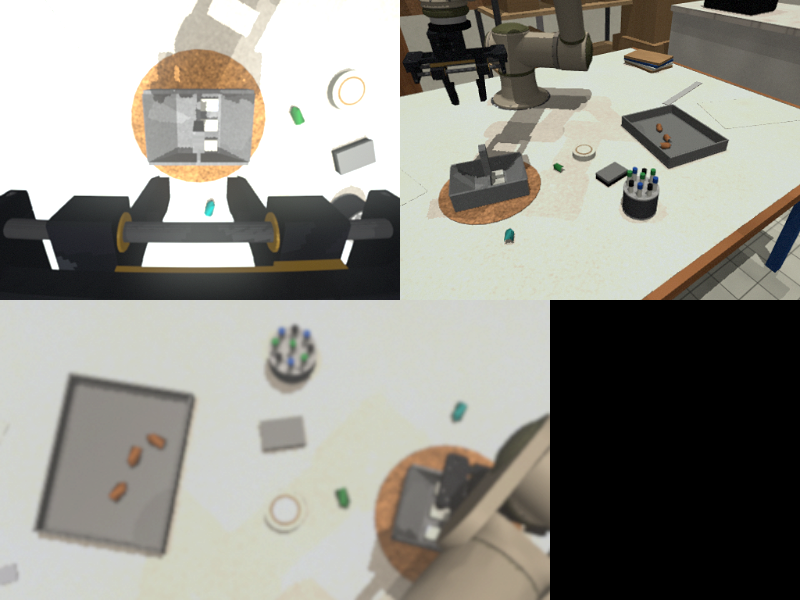

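The final composite shows three stubs in the tray (bottom panel at (118,491), (135,455) and (156,440)). The caddy stands upright and centred on the mat with the erasers in their bay, and the bystanders have not moved. Handing in.

```bash
python3 -c "
from bench import ctrl
print(ctrl.hand_in())"
```

```text
the job is handed in; nothing more can be done
None
```

The job is done and handed in at about 21 s: all three stubs are in the tray, the erasers are still in their bay, and the caddy is released upright within about 2 mm of the mat's centre, with the bystanders untouched.

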